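# Close and clip the receiver joint of a still

## Robot

A 7-joint arm with a two-finger parallel gripper is mounted at the origin on the work surface. World frame = base frame: x ahead of the robot, y to its left, z up, the work surface at z = 0. Lengths are in mm, angles in rad, forces in N, time in s.
With the tool pointing down it reaches from about 350 to 900 mm from the base axis. Payload 7.2 kg.
Tool frame: the origin (TCP) lies at the very end of the fingers, on their centre line; the grasp point (between the pads) lies 19 mm behind it; x points along the fingers, y is the direction in which the jaws open and shut, and the axes are right-handed (so a half turn about x gives the same grasp; the last joint's range is limited). The gripper opens to 85 mm and grips with 20 to 120 N. Pads are 22 mm wide; open, the fingers measure 114 mm over their backs; the gripper's body (76 mm by 85 mm) begins 54 mm behind the grasp point. The pads swing forward as they close: fully open they stand 13 mm farther back than shut.
Start: joints at [-1.207, 0.411, -0.013, 1.596, 0.006, 1.134, -0.082], TCP at [261.576, 567.633, 231.297] pointing down, gripper open.
Joint ranges: [-2.95, 2.95], [-0.29, 1.99], [-1.47, 1.44], [0.14, 2.54], [-1.03, 4.17], [0.13, 1.85], [-2.86, 2.86]. Speed limits (rad/s): [2.39, 2.39, 3.01, 3.01, 3.14, 3.14, 3.14].

## Interface

Orientations are given as a unit quaternion [w, x, y, z].
In Python, from station import ctrl, capture, camera_params, ticket gives the robot as it stands.
- The arm moves only by the tool apply_moves, never from a script. Its argument "increments" is a list of rows, each a list of 5 numbers: the shift along the tool's x, y, z in cm, then the turn about the tool's x in rad, then the closure, from 0 (fully open) to 1 (shut). A call has 1 to 20 rows; each row shifts and turns the commanded pose from where the row before left it, along the tool's axes as they then stand; what a row does not reach is not made up. A row lasts 1/10 s, in which the tool goes at most 50 mm and 8.59 degrees, less where a joint would pass 70% of its speed; a pose out of reach is approached as far as the arm can. A call with a gripper value outside its range is refused whole. The fingers move at their own pace and stop on an object; "newtons" is the grip in N (left out, the last holds). Time passes only in rows, so rows that do not move let the fingers close. It gives the time, the measured TCP pose, the force and the opening at its end, in the units of the state.
- ctrl.sense(): the state, without advancing time (a new reading comes with each control period).
- capture(name): name is "side" or "top"; returns the picture (384x512x3 uint8, red, green, blue); there is no depth.
- camera_params(name): a dict with "fov_y" (degrees; the focal length in pixels is half the picture's height over the tangent of half this angle, whatever the lens; pixels are square), "cx", "cy" (the principal point, pixels), "k1" (the pictures are not rectified: a ray, as slopes to the right and down, at radius r is drawn at 1 + k1 r^2 times it, then the intrinsics apply), "view" (4x4, takes a point from world to camera coordinates). Camera axes: x right, y up, looking along -z (the intrinsics and any distortion apply to the point x, -y, -z); pixel columns grow to the right and rows downward; lengths in mm; the calibration is good to about 2 mm. A picture is of the moment at which its call begins. camera_params takes no time and is no camera call.
- ticket.hand_in(): hands the job in, once; it reports no verdict.
The state is a dict: "time": time; "joint_positions": joint angles; "joint_vel": joint speeds; "tau": joint torques, N m; "eef_pos": TCP position; "orientation": TCP orientation; "force": force on the tool from outside, world axes, zero at the start; "wrist_torque": the same for the moment, N m; "gripper_width": opening from 0.0 (shut) to 1.0 (fully open).
Only numpy, scipy, OpenCV 4.12 (cv2) and the standard library are available. Lean on these libraries where they do the work, as an engineer would, in place of code of your own. Each camera call takes 0.05 s, during which the arm holds its last target. There are 200 camera calls.

## Task

The amber glass bend at the lower end of the condenser has slipped part-way out of its joint: push it fully home, then press the red joint clip down over the closed joint, wide ring on the bend side, until it has snapped on and sits fully home, and let go of it. It is glass, loosely held: find the stops and the snap by feel, never load the glassware with more than 20 N, and leave the receiving flask, the other clips and the rest of the bench as they are.

Things in the scene. Friction and masses are not known exactly. Their poses are not given: they have to be found in the camera images.
- joint_face (a point): Middle of the end face of the condenser's collar, where the glass joint's two halves meet, about 200 mm above the bench. y runs along the tube, downhill (10 degrees) to the robot's left, towards the bend; z is square to the tube, upwards; x is level. Uphill of the face: collar 33 mm across, 4 mm long; plain tube 25 mm across for 64 mm; then the water jacket, 34 mm across.
- condenser: The glass condenser; origin at its upper joint, 270 mm uphill of joint_face, axes as joint_face. It is held in a cork-lined clamp 165 mm uphill of joint_face, on a stand behind it, and can pivot a little about its origin: pressed down at the joint it gives about 1.1 mm per newton and springs back; along the tube it does not give.
- bend (a joint): How far the amber glass bend stands out of its joint, m: 0 = fully home (its lip against the condenser's collar, a hard stop), at most 0.014. It slides along the tube with about 4 N of friction and stays where it is left. Push on it: a gripper's squeeze is too hard for the glass.
- bend_end (a point): The bend's outermost point on the tube's axis, the place to push; moves with the bend, axes as joint_face. From here back uphill: round end and tube 23 mm across, frosted socket 32 mm across from 37.5 mm, its lip 37 mm across from 67.5 to 71.5 mm. Here the outlet (19 mm across) turns straight down to 75 mm below. A vent stub sticks out 36 mm on the far side (+x). Clear space beyond and above.
- clip_tab (a point): Middle of the upright grip tab of the red plastic spring clip that fits this joint; the clip stands in the white tray, opening down, 60 mm high, 45 mm wide (x), 18 mm deep (y), 26 g. The tab is 11 mm (x) by 18 mm (y) and reaches 13 mm above and 11 mm below this point; below it comes the clip's arched back. y runs along the bore, from the narrow to the wide ring; z up through the tab.
- clip_bore (a point): Middle of the red clip's bore, half-way between its rings, 34 mm below clip_tab, 14 mm above the clip's feet; axes as clip_tab. Two C-shaped rings 3.5 mm thick stand 11 mm apart (clear): the wide one (33 mm inside, +y) and the narrow one (26 mm inside, -y), open at the bottom with springy flared jaws. When the clip is home on the closed joint this point and its axes match joint_face.
- clip_wide (a point): Middle of the red clip's wide ring, 7 mm from clip_bore. In place, the wide ring goes round the bend's socket just beyond its lip, the narrow one round the condenser's tube just behind its collar, lip and collar between them with 1.5 mm play either way: it only goes on if the joint is closed. Pressing on takes about 10 to 15 N until the jaws snap past the tube's middle, some 7 mm before home.
- receiver_mid (a point): Middle of the small conical glass receiving flask (52 mm across, 80 mm high) that stands 35 mm below the outlet of the bend.
- clip_blue_mid (a point): Middle of a blue clip of the same pattern, a smaller size (33 mm wide, 45 mm high), in the same tray.
- clip_yellow_mid (a point): Middle of a yellow clip, smaller still (27 mm wide, 37 mm high), in the same tray.
- vial1_mid (a point): Middle of an amber glass vial with a black cap, 25 mm across, 58 mm high, on the bench.
- vial2_mid (a point): Middle of an amber glass vial with a white cap, 25 mm across, 58 mm high, on the bench.
- mortar_mid (a point): Middle of a small white porcelain mortar, 70 mm across, 45 mm high, on the bench behind the bend.
- tray: White plastic tray 270 mm (x) by 110 mm (y) with a rim 14 mm high and a 4 mm floor; origin under its middle. The three clips stand along its x axis, 78 mm apart, in any order.
- still: The whole distillation set with its two stands; origin on the bench straight below joint_face, y level, in line with the condenser, downhill. The heating mantle and boiling flask stand at y = -318 mm; the stands' rods (12 mm across, 390 and 430 mm high) at x = 75, y = -165 mm and x = 110, y = -318 mm.
Things that resemble listed ones, but are neither listed nor needed, are in the scene too. Several things look just like the part that bears clip_tab: the one meant starts farthest to the robot's left.

How it is judged:
By the outcome, as a careful person would: the job done as asked, in the order asked, and still so for the second after the job is handed in, with the robot touching nothing.
It also fails if it takes over 61 s, if anything falls off the work surface, if the arm or the gripper's body presses on something with over 40 N, if the wrist force passes 120 N, or if a joint passes its speed limit or range.

## Working session

There is one attempt and no reset: what is moved stays moved. The work goes in short steps, Python scripts to look and compute and a tool call to move; the robot and the scene stay as the last step left them, time stands still between calls to the robot, and variables do not carry over. Pictures are saved under pics/ and viewed, about 8 in all and at most 12, crops included, and the job is handed in when it is done.

Besides the shell and the picture viewer there is one more tool, called after "Request:" as name(argument=value, ...), one argument or row to a line, values as JSON. apply_moves: Moves the arm, as the interface text tells. Its arguments: {"type":"object","properties":{"increments":{"type":"array","items":{"type":"array","items":{"type":"number"}}},"newtons":{"type":"number"}},"required":["increments"]}

```bash
mkdir -p pics; ls
cat > h.py <<'E'
import numpy as np,cv2
from station import ctrl,capture,camera_params,ticket
def cam(n):
    p=camera_params(n);V=np.array(p["view"],float).reshape(4,4);f=192/np.tan(np.radians(p["fov_y"])/2)
    return p,V,f
def proj(n,P):
    p,V,f=cam(n);c=V[:3,:3]@np.asarray(P,float)+V[:3,3];s=np.array([c[0],-c[1]])/-c[2];s=s*(1+p["k1"]*(s@s))
    return np.array([p["cx"],p["cy"]])+f*s
def ray(n,uv):
    p,V,f=cam(n);d=(np.array(uv,float)-[p["cx"],p["cy"]])/f;s=d.copy()
    for _ in range(30): s=d/(1+p["k1"]*(s@s))
    R=V[:3,:3];o=-R.T@V[:3,3];v=R.T@np.array([s[0],-s[1],-1]);return o,v/np.linalg.norm(v)
def tri(a,b):
    A=[];B=[]
    for n,uv in (("side",a),("top",b)):
        o,v=ray(n,uv);M=np.eye(3)-np.outer(v,v);A.append(M);B.append(M@o)
    x=np.linalg.solve(sum(A),sum(B));return x,[np.round(proj(n,x)-u,1) for n,u in(("side",a),("top",b))]
def atz(n,uv,z):
    o,v=ray(n,uv);return o+v*(z-o[2])/v[2]
E
python3 - <<'E'
from h import *
print(ctrl.sense())
for n in("side","top"):
    cv2.imwrite(f"pics/{n}0.png",capture(n)[:,:,::-1]); print(n,camera_params(n)); print(ray(n,(256,192)))
a=cv2.imread("pics/side0.png");b=cv2.imread("pics/top0.png")
cv2.imwrite("pics/s0.png",cv2.resize(a,(800,600),interpolation=cv2.INTER_CUBIC));cv2.imwrite("pics/t0.png",cv2.resize(b,(800,600),interpolation=cv2.INTER_CUBIC))
E
```

```text
pics
{'time': 0.0, 'joint_positions': array([-1.20719262,  0.41195181, -0.01273172,  1.59711525,  0.00560895,
        1.1343258 , -0.08218549]), 'joint_vel': array([ 5.85662031e-05, -1.12456322e-03, -1.52963455e-03, -2.26317360e-04,
       -7.11286280e-04,  2.55412665e-03, -1.61493825e-04]), 'tau': array([-1.03170074e-03, -6.00619197e+01,  6.82070609e-01, -2.99410343e+01,
        1.39343421e-02,  1.03667937e-02, -1.28323489e-05]), 'eef_pos': array([261.37312578, 567.12086273, 230.39150408]), 'orientation': array([ 0.69060497,  0.15084377,  0.69078439, -0.15207848]), 'force': array([-0.24194032,  0.09317317,  0.31400889]), 'wrist_torque': array([0.00469319, 0.00652231, 0.00429184]), 'gripper_width': 1.003044222406105}
side {'fov_y': 54.609650255591276, 'cx': 257.8798866346717, 'cy': 184.15342684924107, 'k1': 0.0032940546041891157, 'view': array([[-7.01842799e-01, -7.12136615e-01,  1.66771409e-02,
         3.79116669e+02],
       [ 3.81793896e-01, -3.56303686e-01,  8.52807777e-01,
        -3.60783285e+02],
       [-6.01373517e-01,  6.04904227e-01,  5.21958589e-01,
        -6.05124798e+02],
       [ 0.00000000e+00,  0.00000000e+00,  0.00000000e+00,
         1.00000000e+00]])}
(array([ 39.91913169, 507.47699519, 617.20629474]), array([ 0.59672568, -0.59364781, -0.53990808]))
top {'fov_y': 55.91934416616505, 'cx': 253.95731777785932, 'cy': 195.72310154202327, 'k1': 0.018603643111135007, 'view': array([[ 2.33424340e-02, -9.99727478e-01,  3.17148597e-04,
         1.42851677e+01],
       [ 9.95729840e-01,  2.32774333e-02,  8.93322245e-02,
        -5.50333991e+02],
       [-8.93152619e-02, -1.76943724e-03,  9.96001834e-01,
        -8.77443454e+02],
       [ 0.00000000e+00,  0.00000000e+00,  0.00000000e+00,
         1.00000000e+00]])}
(array([469.28143432,  25.53905635, 923.09331796]), array([ 0.09968919, -0.0036364 , -0.99501198]))
```

View pics/s0.png

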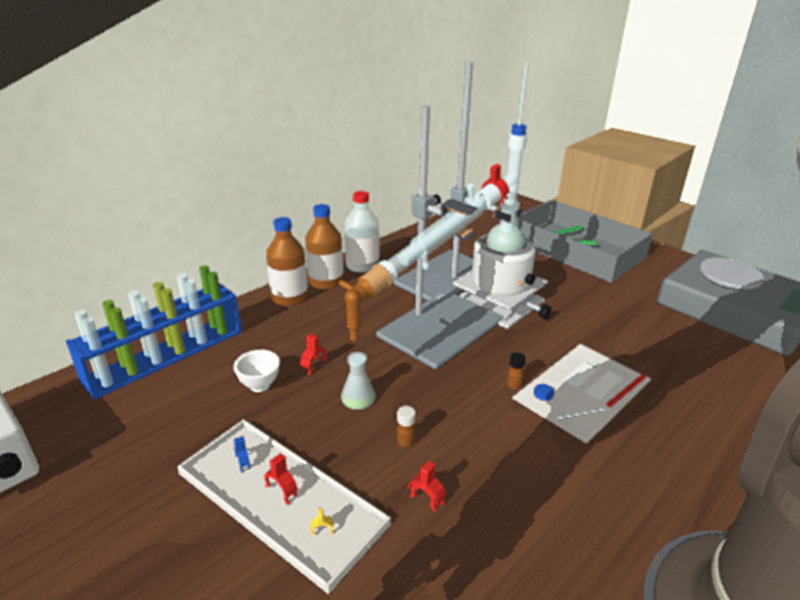

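View pics/t0.png

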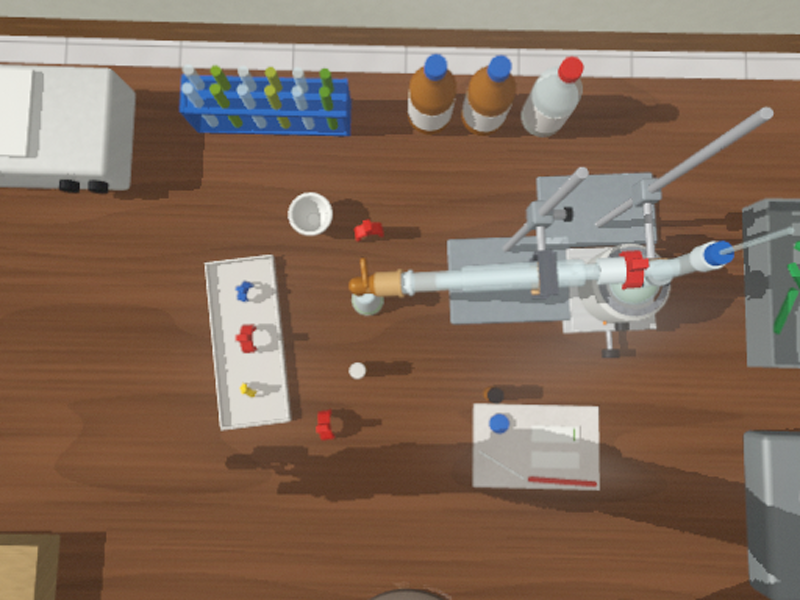

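The side view (800x600) shows the bend at (375,285), with red clips at the tray (281,478), by the mortar (312,352), near the robot (428,485) and on the upper joint (495,183). In the top view the matching red clips are at (247,339), (369,231), (324,425) and (632,268). The one farthest to the left (+y), and the only one in the white tray, is the tray clip at top (247,339). I'll check it in close crops.

Run:
```python
import cv2,numpy as np
a=cv2.imread("pics/side0.png");b=cv2.imread("pics/top0.png")
def c(i,x,y,w,h,s): return cv2.resize(i[y:y+h,x:x+w],None,fx=s,fy=s,interpolation=cv2.INTER_CUBIC)
# clip: side x150-210,y280-330 ; top x135-195,y195-245   (6x: 360x300)
u=np.hstack([c(a,150,280,60,50,6),c(b,130,190,60,50,6)])
v=np.hstack([c(a,215,155,60,50,6),c(b,215,155,60,50,6)])
cv2.imwrite("pics/crop1.png",np.vstack([u,v[:290]]))
```

```text
(no output)
```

View pics/crop1.png

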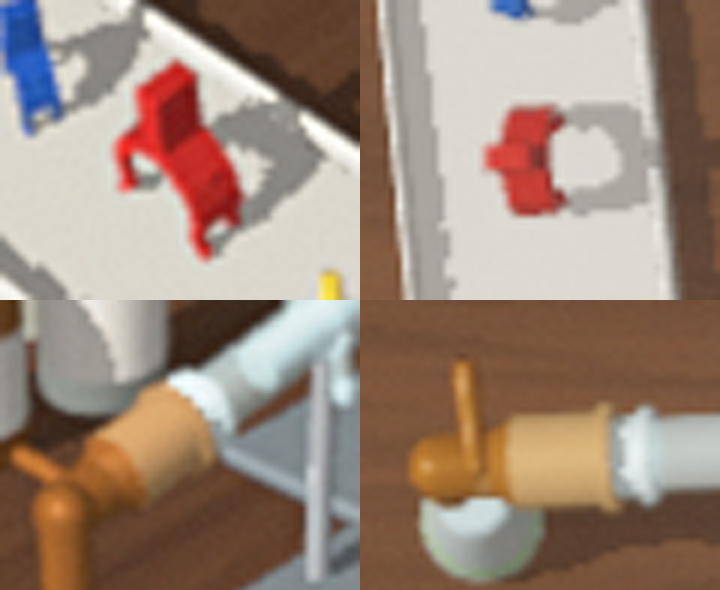

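The crops confirm that the tray clip is upright, with its tab top near side px (178,293) and top px (155,216). The bend is visibly gapped from the collar. Next I'll triangulate and overlay a model to find the clip's yaw and which side the wide ring is on.

```bash
cat > ov.py <<'E'
from h import *
a=cv2.imread("pics/side0.png");b=cv2.imread("pics/top0.png")
t,e=tri((178.3,293),(154.7,216.2));print("tabtop",t,e)
def pts(t,yaw,z0=4):
    c,s=np.cos(yaw),np.sin(yaw)
    R=np.array([[c,-s,0],[s,c,0],[0,0,1]])
    B=np.array([t[0],t[1],z0+14])
    L=[]
    th=np.radians(np.linspace(-25,205,40))
    for y in(9,-9): L.append([R@[x,y,z]+B for x,z in zip(22.5*np.cos(th),22.5*np.sin(th))])
    for y,r in((7,16.5),(-7,13)):
        for sg in(1,-1):
            g=np.sqrt(r*r-49); L.append([R@[sg*g,y+(1.75 if y>0 else -1.75),-7]+B,R@[sg*(g+5),y+(1.75 if y>0 else -1.75),-14]+B])
    q=[(5.5,9),(5.5,-9),(-5.5,-9),(-5.5,9),(5.5,9)]
    for z in(23,47): L.append([R@[x,y,z]+B for x,y in q])
    return L
def crop(n,im,x,y,w,h,s,L):
    o=cv2.resize(im[y:y+h,x:x+w],None,fx=s,fy=s,interpolation=cv2.INTER_CUBIC)
    for i,l in enumerate(L):
        p=np.array([(proj(n,P)-[x,y]+.5)*s for P in l]).astype(int)
        cv2.polylines(o,[p],False,[(255,255,0),(0,255,0),(255,255,0),(255,255,0),(0,255,0),(0,255,0),(255,0,0),(255,0,0)][i],1)
    return o
if __name__=="__main__":
    S=10
    rows=[]
    for yaw in(np.radians(5),np.radians(185)):
        L=pts(t,yaw); rows.append(np.hstack([crop("side",a,160,285,36,30,S,L),crop("top",b,145,200,36,30,S,L)]))
    cv2.imwrite("pics/ov1.png",np.vstack(rows))
    # tray corners
    for uv in((205,263),(273,256),(290,420),(220,430)): print(atz("top",np.array(uv)*.64,14))
E
python3 ov.py
```

```text
tabtop [492.46734612 260.33821065  68.33613089] [array([0.4, 0. ]), array([-0.2, -0.2])]
[613.24880047 339.84482833  14.        ]
[627.40563588 230.31300104  14.        ]
[365.31656353 192.0453489   14.        ]
[347.40753834 301.73449454  14.        ]
```

View pics/ov1.png

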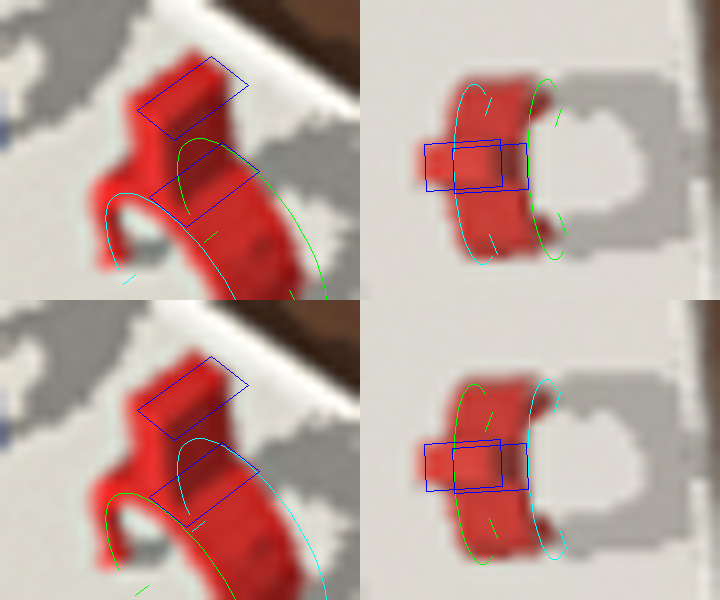

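```bash
cat > fit.py <<'E'
from ov import *
from scipy.optimize import minimize
def mask(im): 
    h=im.astype(int); return (h[:,:,2]>90)&(h[:,:,1]<0.5*h[:,:,2])&(h[:,:,0]<0.5*h[:,:,2])
def cloud(w,ex):
    P=[]
    g=np.arange(-9,9.1,1)
    X,Y,Z=np.meshgrid(np.arange(-5.5,5.6,1),g,np.arange(20,47.1,1));P.append(np.c_[X.ravel(),Y.ravel(),Z.ravel()])
    th=np.radians(np.arange(0,181,3));T,Y,Rr=np.meshgrid(th,g,[17,18.5,20,21.5,22.5])
    zz=Rr*np.sin(T);P.append(np.c_[(Rr*np.cos(T)).ravel(),Y.ravel(),zz.ravel()])
    for y0,r in((7,16.5),(-7,13)):
        th=np.radians(np.r_[np.arange(-30,211,3)]);T,Y,Rr=np.meshgrid(th,np.arange(-1.75,1.8,.5),np.arange(r,r+w+.1,.5))
        q=np.c_[(Rr*np.cos(T)).ravel(),(Y+y0).ravel(),(Rr*np.sin(T)).ravel()];P.append(q[(q[:,2]>-10)])
        gx=np.sqrt(r*r-49)
        for sg in(1,-1):
            s,Y,d=np.meshgrid(np.linspace(0,1,9),np.arange(-1.75,1.8,.5),np.arange(0,3.1,.5))
            P.append(np.c_[(sg*(gx+d+ex*s)).ravel(),(Y+y0).ravel(),(-7-7*s).ravel()])
    return np.vstack(P)
def pj(n,P):
    p,V,f=cam(n);c=P@V[:3,:3].T+V[:3,3];s=np.c_[c[:,0],-c[:,1]]/-c[:,2:3];s*=1+p["k1"]*(s**2).sum(1)[:,None];return s*f+[p["cx"],p["cy"]]
W={"side":(150,275,56,56),"top":(135,195,50,50)}
M={}
for n,im in(("side",a),("top",b)):
    x,y,w,h=W[n];k=6
    M[n]=mask(cv2.resize(im[y:y+h,x:x+w],None,fx=k,fy=k,interpolation=cv2.INTER_CUBIC))
def rend(n,C,v):
    c,s=np.cos(v[2]),np.sin(v[2]);R=np.array([[c,-s,0],[s,c,0],[0,0,1]])
    u=pj(n,C@R.T+[v[0],v[1],18+v[7]]);x,y,w,h=W[n]
    o=v[3:5] if n=="side" else v[5:7]
    q=((u-[x,y]+.5+o)*6).astype(int);m=np.zeros((h*6,w*6),np.uint8);q=q[(q>=0).all(1)&(q[:,0]<w*6)&(q[:,1]<h*6)];m[q[:,1],q[:,0]]=1
    return cv2.morphologyEx(m,cv2.MORPH_CLOSE,np.ones((7,7),np.uint8))>0
def cost(u,C,full=False):
    v=np.r_[u[:2],u[2]/20,u[3:5]/4,u[5:7]/4,0]
    return sum((rend(n,C,v)^M[n]).sum()/M[n].sum() for n in M)+.003*(u[3:]**2).sum()
if __name__=="__main__":
  for w,ex in((4,4),(6,5),(6,2),(8,4)):
    C=cloud(w,ex)
    for base in(0,180):
        best=min((minimize(cost,np.r_[492,262,20*np.radians(base+d),0,0,0,0],args=(C,),method="Nelder-Mead",options=dict(initial_simplex=None,maxiter=250)) for d in(-8,0,8,16)),key=lambda r:r.fun)
        print(w,ex,base,round(best.fun,3),np.round(best.x[:2],1),np.round(np.degrees(best.x[2]/20),1),np.round(best.x[3:],1))
E
time python3 fit.py
```

```text
tabtop [492.46734612 260.33821065  68.33613089] [array([0.4, 0. ]), array([-0.2, -0.2])]Traceback (most recent call last):
  File "fit.py", line 39, in <module>
    best=min((minimize(cost,np.r_[492,262,20*np.radians(base+d),0,0,0,0],args=(C,),method="Nelder-Mead",options=dict(initial_simplex=None,maxiter=250)) for d in(-8,0,8,16)),key=lambda r:r.fun)
  File "fit.py", line 39, in <genexpr>
    best=min((minimize(cost,np.r_[492,262,20*np.radians(base+d),0,0,0,0],args=(C,),method="Nelder-Mead",options=dict(initial_simplex=None,maxiter=250)) for d in(-8,0,8,16)),key=lambda r:r.fun)
              ~~~~~~~~^^^^^^^^^^^^^^^^^^^^^^^^^^^^^^^^^^^^^^^^^^^^^^^^^^^^^^^^^^^^^^^^^^^^^^^^^^^^^^^^^^^^^^^^^^^^^^^^^^^^^^^^^^^^^^^^^^^^^^^^^^^^^^^^^
    res = _minimize_neldermead(fun, x0, args, callback, bounds=bounds,
                               **options)
    fxr = func(xr)
    fx = function(np.copy(x), *(wrapper_args + args))
  File "fit.py", line 34, in cost
    return sum((rend(n,C,v)^M[n]).sum()/M[n].sum() for n in M)+.003*(u[3:]**2).sum()
           ~~~^^^^^^^^^^^^^^^^^^^^^^^^^^^^^^^^^^^^^^^^^^^^^^^^
  File "fit.py", line 34, in <genexpr>
    return sum((rend(n,C,v)^M[n]).sum()/M[n].sum() for n in M)+.003*(u[3:]**2).sum()
                ~~~~^^^^^^^
  File "fit.py", line 28, in rend
    u=pj(n,C@R.T+[v[0],v[1],18+v[7]]);x,y,w,h=W[n]
  File "fit.py", line 20, in pj
    p,V,f=cam(n);c=P@V[:3,:3].T+V[:3,3];s=np.c_[c[:,0],-c[:,1]]/-c[:,2:3];s*=1+p["k1"]*(s**2).sum(1)[:,None];return s*f+[p["cx"],p["cy"]]
          ~~~^^^
  File "h.py", line 4, in cam
    p=camera_params(n);V=np.array(p["view"],float).reshape(4,4);f=192/np.tan(np.radians(p["fov_y"])/2)
ValueError: time passes only in moves, steps and waits

real	0m31.127s
user	0m25.438s
sys	0m1.064s
```

```bash
python3 - <<'E'
s=open('h.py').read()
s=s.replace("def cam(n):","import functools\n@functools.cache\ndef cam(n):");open('h.py','w').write(s)
f=open('fit.py').read()
f=f.replace("initial_simplex=None,maxiter=250","initial_simplex=np.r_[492,262,20*np.radians(base+d),0,0,0,0]+np.vstack([np.zeros(7),np.diag([3,3,2,2,2,2,2])]),maxiter=160").replace("(-8,0,8,16)","(-4,8)")
f=f.replace("print(w,ex","print(w,ex,flush=True,*(").replace("best.x[3:],1))","best.x[3:],1),))").replace("flush=True,*(,","flush=True,*(");open('fit.py','w').write(f)
E
time timeout 300 python3 fit.py
```

```text
tabtop [492.46734612 260.33821065  68.33613089] [array([0.4, 0. ]), array([-0.2, -0.2])]
4 4 0 0.577 [495.3 261.8] 5.7 [-0.3 -1.7 -0.1  1.5]
4 4 180 0.634 [495.2 261.9] 185.7 [-0.3 -1.3  0.   1.3]
6 5 0 0.598 [495.8 261.7] 4.2 [ 0.  -1.3 -0.5  1.6]
6 5 180 0.642 [495.4 261.5] 184.9 [-0.4 -1.  -0.1  1.8]
6 2 0 0.583 [495.3 261.8] 5.2 [-0.1 -1.7  0.   1.2]
6 2 180 0.64 [494.7 261.4] 184.3 [-1.1 -1.1 -0.4  0.6]
8 4 0 0.673 [494.8 261.1] 0.7 [-0.8 -1.2 -0.6  0.6]
8 4 180 0.693 [494.9 261.2] 182.3 [-1.4 -1.5 -0.3  1.2]
real	1m28.497s
user	1m27.615s
sys	0m0.257s
```

Run:
```python
from fit import *
out=[]
for v,C in(((495.3,261.8,np.radians(5.7),-.1,-.4,0,.4,0),cloud(4,4)),((495.2,261.9,np.radians(185.7),-.1,-.3,0,.3,0),cloud(4,4))):
    r=[]
    for n,im in(("side",a),("top",b)):
        x,y,w,h=W[n];o=cv2.resize(im[y:y+h,x:x+w],None,fx=6,fy=6,interpolation=cv2.INTER_CUBIC)
        m=rend(n,C,np.array(v)).astype(np.uint8)
        c,_=cv2.findContours(m,cv2.RETR_LIST,cv2.CHAIN_APPROX_NONE);cv2.drawContours(o,c,-1,(255,255,0),1)
        print(n,M[n].sum(),m.sum(),(m^M[n]).sum())
        cx=60 if n=="side" else 40;cy=50 if n=="side" else 30
        r.append(cv2.resize(o[cy:cy+200,cx:cx+240 if n=="side" else cx+200],None,fx=1.5,fy=1.5))
    out.append(np.hstack(r))
cv2.imwrite("pics/ov2.png",np.vstack(out));print(out[0].shape)
```

```text
tabtop [492.46734612 260.33821065  68.33613089] [array([0.4, 0. ]), array([-0.2, -0.2])]
side 10481 12523 2194
top 4781 6481 1710
side 10481 13202 3197
top 4781 6273 1570
(300, 660, 3)
```

View pics/ov2.png

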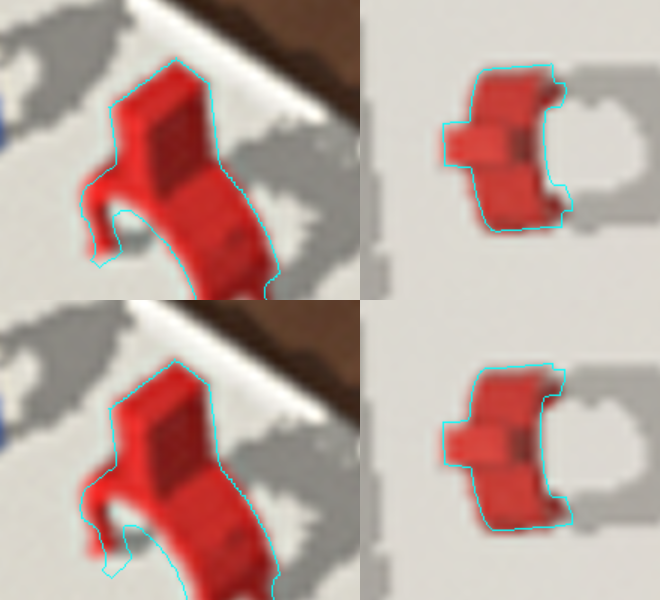

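The overlay favours the wide ring on +y: near-ring opening and top notches match hypothesis A (clip yaw about 6°, centre about (495,262)). So no flip is needed. Next I'll fit the bend.

```bash
cat > bfit.py <<'E'
from h import *
from scipy.optimize import minimize
def pj(n,P):
    p,V,f=cam(n);c=P@V[:3,:3].T+V[:3,3];s=np.c_[c[:,0],-c[:,1]]/-c[:,2:3];s*=1+p["k1"]*(s**2).sum(1)[:,None];return s*f+[p["cx"],p["cy"]]
W={"side":(205,155,70,66),"top":(212,150,56,50)}
def amber(im):
    h=im.astype(int);return ((h[:,:,2]>135)&(h[:,:,2]-h[:,:,0]>45)).astype(np.uint8)
def cyl(r,y0,y1,dy=1):
    T,Y=np.meshgrid(np.radians(np.arange(0,360,6)),np.arange(y0,y1+.01,dy));return np.c_[(r*np.cos(T)).ravel(),Y.ravel(),(r*np.sin(T)).ravel()]
B=np.vstack([cyl(r,-11.5-np.sqrt(max(0,11.5**2-r*r))*-1-0,-11.5+np.sqrt(max(0,11.5**2-r*r))) for r in(2,5,8,10,11)]+[cyl(11.5,-37.5,-11.5),cyl(16,-67.5,-37.5),cyl(18.5,-71.5,-67.5)])
def frame(psi):
    t=np.radians(10);y=np.array([-np.sin(psi)*np.cos(t),np.cos(psi)*np.cos(t),-np.sin(t)]);x=np.array([np.cos(psi),np.sin(psi),0]);return np.c_[x,y,np.cross(x,y)]
def world(v):
    R=frame(v[3]);P=B@R.T+v[:3]
    c=v[:3]-R[:,1]*11.5;o=cyl(9.5,0,75);o=np.c_[o[:,0],o[:,2],-o[:,1]]+c
    return np.vstack([P,o])
def rend(n,P,k=4):
    x,y,w,h=W[n];q=((pj(n,P)-[x,y]+.5)*k).astype(int);m=np.zeros((h*k,w*k),np.uint8);q=q[(q>=0).all(1)&(q[:,0]<w*k)&(q[:,1]<h*k)];m[q[:,1],q[:,0]]=1
    return cv2.morphologyEx(m,cv2.MORPH_CLOSE,np.ones((9,9),np.uint8))
def load(t):
    I={n:cv2.imread(f"pics/{n}{t}.png") for n in W};M={}
    for n in W:
        x,y,w,h=W[n];m=amber(cv2.resize(I[n][y:y+h,x:x+w],None,fx=4,fy=4,interpolation=cv2.INTER_CUBIC))
        k,l,s,_=cv2.connectedComponentsWithStats(m);m=(l==1+np.argmax(s[1:,4])).astype(np.uint8)
        M[n]=cv2.morphologyEx(cv2.morphologyEx(m,cv2.MORPH_CLOSE,np.ones((9,9))),cv2.MORPH_OPEN,np.ones((26,26),np.uint8))
    return I,M
def fit(M,x0):
    def cost(u):
        P=world(np.r_[u[:3],u[3]/60]);return sum((rend(n,P)^M[n]).sum()/M[n].sum() for n in M)
    x0=np.r_[x0[:3],x0[3]*60];sx=x0+np.vstack([np.zeros(4),np.diag([4,4,4,3])])
    r=minimize(cost,x0,method="Nelder-Mead",options=dict(initial_simplex=sx,maxiter=200));return np.r_[r.x[:3],r.x[3]/60],r.fun
def show(I,M,v,fn):
    o=[]
    for n in W:
        x,y,w,h=W[n];i=cv2.resize(I[n][y:y+h,x:x+w],None,fx=6,fy=6,interpolation=cv2.INTER_CUBIC)
        c,_=cv2.findContours(cv2.resize(rend(n,world(v)),None,fx=1.5,fy=1.5),0,1);cv2.drawContours(i,c,-1,(255,255,0),1)
        c,_=cv2.findContours(cv2.resize(M[n],None,fx=1.5,fy=1.5),0,1);cv2.drawContours(i,c,-1,(0,255,0),1)
        R=frame(v[3])
        for d in(0,14): # collar circle guess
            J=v[:3]-R[:,1]*(71.5+d);q=np.array([J+R[:,0]*16.5*np.cos(t)+R[:,2]*16.5*np.sin(t) for t in np.linspace(0,6.3,60)])
            cv2.polylines(i,[((pj(n,q)-[x,y]+.5)*6).astype(int)],True,(255,0,255),1)
        o.append(cv2.copyMakeBorder(i,0,400-h*6,0,0,0))
    cv2.imwrite(fn,np.hstack(o))
E
python3 - <<'E'
from bfit import *
I,M=load(0)
c=atz("top",(256.5,181),202);print("lip",c)
v0=np.r_[c+frame(0)[:,1]*71.5,0.0]
v,f=fit(M,v0);print(np.round(v,2),np.degrees(v[3]),f)
show(I,M,v,"pics/b1.png")
E
```

```text
lip [563.75075628  22.40684786 202.        ]
[5.6050e+02 9.3370e+01 1.9416e+02 4.0000e-02] 2.17956582833874 1.4637602790745161
```

View pics/b1.png

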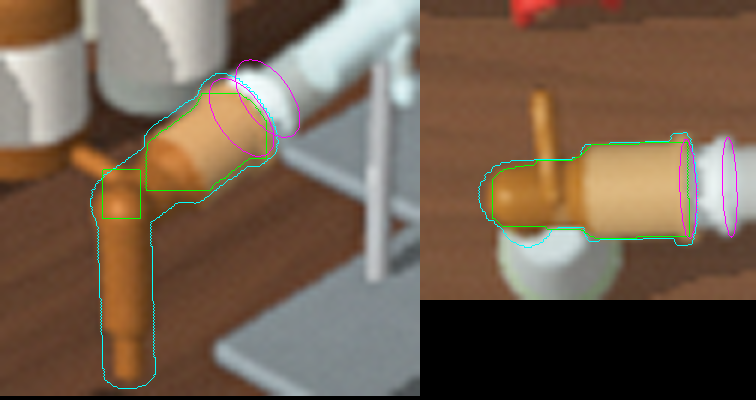

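Model and image agree at the lip and socket: the lip face is at about y=23 and the collar is visible about 12 mm uphill. I'll refine using only the socket and lip region, and check the heading with the upper tube.

```bash
cat >> bfit.py <<'E'
def load2(t):
    I={n:cv2.imread(f"pics/{n}{t}.png") for n in W};M={}
    for n in W:
        x,y,w,h=W[n];m=amber(cv2.resize(I[n][y:y+h,x:x+w],None,fx=4,fy=4,interpolation=cv2.INTER_CUBIC))
        m=cv2.morphologyEx(cv2.morphologyEx(m,cv2.MORPH_CLOSE,np.ones((9,9))),cv2.MORPH_OPEN,np.ones((9,9),np.uint8))
        m[:,:X0[n]]=0;k,l,s,_=cv2.connectedComponentsWithStats(m);M[n]=(l==1+np.argmax(s[1:,4])).astype(np.uint8)
    return I,M
X0={"side":104,"top":94}
_r=rend
def rend(n,P,k=4):
    m=cv2.erode(_r(n,P,k),np.ones((3,3)));m[:,:X0[n]]=0;return m
E
python3 - <<'E'
from bfit import *
I,M=load2(0)
for n in M: print(n,M[n].sum(),cv2.boundingRect(M[n]))
for s in(0,.04):
    v,f=fit(M,np.r_[560.5,93.4,194,s]);R=frame(v[3]);L=v[:3]-R[:,1]*71.5
    print(np.round(v,2),np.degrees(v[3]),round(f,3),"lip face",np.round(L,1),cv2.boundingRect(rend("side",world(v))),cv2.boundingRect(rend("top",world(v))))
for uv in((610,272.5),(470,279.5)):
    p=np.array(uv)*.64;z=L[2]
    for _ in range(5): c=atz("top",p,z);z=L[2]+(L[1]-c[1])*np.tan(np.radians(10))
    print(c,"heading",np.degrees(np.arctan2(c[0]-L[0],L[1]-c[1])))
show(I,M,v,"pics/b2.png")
E
```

```text
side 3822 (104, 56, 78, 73)
top 5245 (94, 88, 88, 71)
[5.6127e+02 9.5380e+01 1.9422e+02 3.0000e-02] 1.9214729146455056 0.245 lip face [563.6  25.  206.6] (104, 51, 77, 91) (94, 88, 86, 74)
[5.6136e+02 9.5000e+01 1.9393e+02 3.0000e-02] 1.90334431255283 0.25 lip face [563.7  24.6 206.3] (104, 51, 78, 92) (94, 88, 87, 74)
[ 575.58182279 -227.56461924  250.81133644] heading 2.6980617060484056
[567.32298798 -63.93570171 221.96006027] heading 2.3443063385507985
```

Run:
```python
from bfit import *
print(tri((249.7-.5,171.7-.5),(262.7,180.7)))
a=cv2.imread("pics/side0.png");b=cv2.imread("pics/top0.png")
v=np.r_[561.3,95.2,194.0,np.radians(2.2)];R=frame(v[3])
o=[]
for n,im,(x,y,w,h) in(("side",a,(225,150,40,40)),("top",b,(235,160,40,40))):
    i=cv2.resize(im[y:y+h,x:x+w],None,fx=10,fy=10,interpolation=cv2.INTER_CUBIC)
    for s,r in((-37.5,16),(-67.5,18.5),(-71.5,18.5),(-71.5-12,16.5),(-87.5,16.5)):
        q=np.array([v[:3]+R[:,1]*s+R[:,0]*r*np.cos(t)+R[:,2]*r*np.sin(t) for t in np.linspace(0,6.3,60)])
        cv2.polylines(i,[((pj(n,q)-[x,y]+.5)*10).astype(int)],True,(255,255,0) if s>-72 else (255,0,255),1)
    o.append(i)
cv2.imwrite("pics/b3.png",np.hstack(o))
```

```text
(array([563.41086779,   9.79959533, 208.82415973]), [array([-0.2, -0. ]), array([0.2, 0.2])])
```

View pics/b3.png

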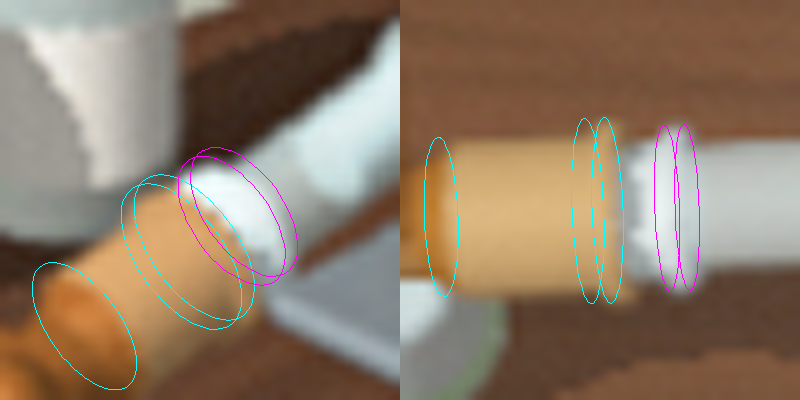

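The collar sits about 10 mm beyond the lip, so the joint face is near (564,13,203). The tab top also measured about 3 mm high, so I'm correcting z downwards by that much. Now to the push: turn the jaws level with the tube's x axis and shut the fingers.

Request:
apply_moves(
  increments=[
    [0, 0, 0, 0.138, 1],
    [0, 0, 0, 0.138, 1],
    [0, 0, 0, 0.138, 1],
    [0, 0, 0, 0.138, 1],
    [0, 0, 0, 0.138, 1],
    [0, 0, 0, 0.138, 1],
    [0, 0, 0, 0.138, 1],
    [0, 0, 0, 0.138, 1],
  ],
  newtons=20,
)

```text
time: 0.9
eef_pos: [261.4, 567.4, 230.8]
orientation: [0.507, 0.492, 0.507, -0.493]
force: [0.4, -0.2, 0.4]
gripper_width: 0.001
```

```bash
cat > st.py <<'E'
from h import *
from scipy.spatial.transform import Rotation as Ro
import sys
s=ctrl.sense();q=s["orientation"];R=Ro.from_quat(np.r_[q[1:],q[0]]).as_matrix()
print("t",round(s["time"],2),"pos",np.round(s["eef_pos"],1),"F",np.round(s["force"],1),"w",round(float(s["gripper_width"]),3),"M",np.round(s["wrist_torque"],2),"jawdeg",round(np.degrees(np.arctan2(R[1,1],R[0,1])),2),"zaxis",np.round(R[:,2],3))
if len(sys.argv)>3:
    d=R.T@(np.array(list(map(float,sys.argv[1:4])))-s["eef_pos"]);print("delta tool cm",np.round(d/10,2))
E
python3 st.py 561 125 231
```

```text
t 0.9 pos [261.4 567.4 230.8] F [ 0.4 -0.2  0.4] w 0.001 M [-0.02  0.04 -0.02] jawdeg 1.68 zaxis [ 0.029 -1.     0.001]
delta tool cm [1.000e-02 2.865e+01 4.510e+01]
```

Request:
apply_moves(
  increments=[
    [0, 2.6, 4, 0, 1],
    [0, 2.6, 4, 0, 1],
    [0, 2.6, 4, 0, 1],
    [0, 2.6, 4, 0, 1],
    [0, 2.6, 4, 0, 1],
    [0, 2.6, 4, 0, 1],
    [0, 2.6, 4, 0, 1],
    [0, 2.6, 4, 0, 1],
    [0, 2.6, 4, 0, 1],
    [0, 2.6, 4, 0, 1],
    [0, 2.6, 4, 0, 1],
    [0, 0, 0, 0, 1],
    [1.7, 0, 0, 0, 1],
    [1.7, 0, 0, 0, 1],
    [1.7, 0, 0, 0, 1],
    [0, 0, 0, 0, 1],
    [0, 0, 0, 0, 1],
  ],
)

```text
time: 2.6
eef_pos: [562.5, 138.2, 180.3]
orientation: [0.509, 0.491, 0.509, -0.491]
force: [0.6, 0.4, -1.1]
gripper_width: 0.001
```

```bash
python3 st.py 561 105 180
python3 - <<'E'
from h import *
o=[]
for n,(x,y,w,h) in(("side",(195,120,80,100)),("top",(190,140,80,100))):
    im=capture(n)[:,:,::-1];cv2.imwrite(f"pics/{n}1.png",im);o.append(cv2.resize(im[y:y+h,x:x+w],None,fx=5,fy=5,interpolation=cv2.INTER_CUBIC))
cv2.imwrite("pics/p1.png",np.hstack(o))
E
```

```text
t 2.6 pos [562.5 138.2 180.3] F [ 0.6  0.4 -1.1] w 0.001 M [ 0.01  0.01 -0.  ] jawdeg 2.02 zaxis [ 0.035 -0.999  0.   ]
delta tool cm [ 0.03 -0.27  3.31]
```

View pics/p1.png

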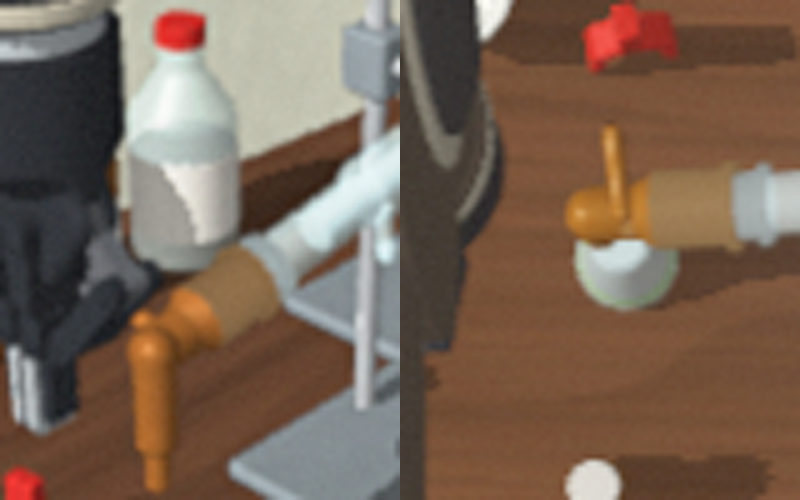

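The fingers are 34 mm short of the bend with the tip below its axis and clear of everything (side: fingertip (40,430), ball (150,345)). I'll approach and feel for contact.

Request:
apply_moves(
  increments=[
    [0, -0.05, 1.2, 0, 1],
    [0, -0.05, 1.2, 0, 1],
    [0, 0, 0.2, 0, 1],
    [0, 0, 0.1, 0, 1],
    [0, 0, 0, 0, 1],
    [0, 0, 0, 0, 1],
  ],
)

```text
time: 3.3
eef_pos: [562.7, 111.2, 180.3]
orientation: [0.509, 0.491, 0.509, -0.491]
force: [-0.5, -0.7, 0.1]
gripper_width: -0.003
```

Request:
apply_moves(
  increments=[
    [0, 0, 0.15, 0, 1],
    [0, 0, 0.15, 0, 1],
    [0, 0, 0, 0, 1],
  ],
)

```text
time: 3.6
eef_pos: [562.9, 107.7, 180.3]
orientation: [0.509, 0.491, 0.509, -0.491]
force: [0.6, 0.1, 0.8]
gripper_width: 0.0
```

Request:
apply_moves(
  increments=[
    [0, 0, 0.15, 0, 1],
    [0, 0, 0.15, 0, 1],
    [0, 0, 0, 0, 1],
  ],
)

```text
time: 3.9
eef_pos: [563.0, 104.5, 180.3]
orientation: [0.509, 0.491, 0.509, -0.491]
force: [-0.2, 0.6, 0.1]
gripper_width: 0.003
```

Request:
apply_moves(
  increments=[
    [-0.02, 0, 0.1, 0, 1],
    [-0.02, 0, 0.1, 0, 1],
    [0, 0, 0, 0, 1],
  ],
)

```text
time: 4.2
eef_pos: [563.1, 102.7, 180.7]
orientation: [0.509, 0.491, 0.509, -0.491]
force: [-0.1, -0.5, 0.1]
gripper_width: 0.004
```

Request:
apply_moves(
  increments=[
    [-0.02, 0, 0.1, 0, 1],
    [-0.02, 0, 0.1, 0, 1],
    [0, 0, 0, 0, 1],
  ],
)

```text
time: 4.5
eef_pos: [563.0, 101.5, 181.1]
orientation: [0.509, 0.491, 0.509, -0.491]
force: [0.2, 2.6, 0.1]
gripper_width: -0.0
```

Request:
apply_moves(
  increments=[
    [-0.02, 0, 0.1, 0, 1],
    [-0.02, 0, 0.1, 0, 1],
    [0, 0, 0, 0, 1],
  ],
)

```text
time: 4.8
eef_pos: [563.2, 99.3, 181.5]
orientation: [0.509, 0.491, 0.509, -0.491]
force: [-0.2, 3.7, -1.0]
gripper_width: 0.001
```

Request:
apply_moves(
  increments=[
    [-0.02, 0, 0.1, 0, 1],
    [-0.02, 0, 0.1, 0, 1],
    [0, 0, 0, 0, 1],
  ],
)

```text
time: 5.1
eef_pos: [563.3, 96.7, 181.9]
orientation: [0.509, 0.491, 0.509, -0.491]
force: [0.5, 3.2, -0.3]
gripper_width: 0.004
```

Contact was at TCP y≈102 and it is sliding at about 3.5–4 N. I'll carry on to the stop.

Request:
apply_moves(
  increments=[
    [-0.02, 0, 0.1, 0, 1],
    [-0.02, 0, 0.1, 0, 1],
    [-0.02, 0, 0.1, 0, 1],
    [0, 0, 0, 0, 1],
  ],
)

```text
time: 5.5
eef_pos: [563.5, 93.6, 182.6]
orientation: [0.509, 0.491, 0.509, -0.491]
force: [0.7, 3.4, -0.7]
gripper_width: 0.0
```

Request:
apply_moves(
  increments=[
    [-0.01, 0, 0.1, 0, 1],
    [-0.01, 0, 0.05, 0, 1],
    [0, 0, 0, 0, 1],
  ],
)

```text
time: 5.8
eef_pos: [563.5, 92.5, 182.8]
orientation: [0.509, 0.491, 0.509, -0.491]
force: [1.9, 4.1, -1.0]
gripper_width: -0.003
```

Request:
apply_moves(
  increments=[
    [-0.01, 0, 0.1, 0, 1],
    [-0.01, 0, 0.05, 0, 1],
    [0, 0, 0, 0, 1],
  ],
)

```text
time: 6.1
eef_pos: [563.5, 92.4, 182.9]
orientation: [0.509, 0.491, 0.509, -0.49]
force: [-0.1, 7.6, -2.2]
gripper_width: 0.003
```

Request:
apply_moves(
  increments=[
    [0, 0, 0.08, 0, 1],
    [0, 0, 0, 0, 1],
    [0, 0, 0, 0, 1],
  ],
)

```text
time: 6.4
eef_pos: [563.4, 92.3, 182.9]
orientation: [0.509, 0.491, 0.51, -0.49]
force: [1.0, 9.7, -1.6]
gripper_width: 0.002
```

The hard stop is confirmed: 9.7 N with only 0.1 mm of further travel, after about 10 mm of slide. Next I'll back off and go above the tray clip.

Request:
apply_moves(
  increments=[
    [0, 0, -0.5, 0, 1],
    [0, 0, -2, 0, 1],
    [0, -1, -3, -0.06, 0.55],
    [0, -1, -3, 0, 0.55],
    [0, -1, -3, 0, 0.55],
    [0, -1, -3, 0, 0.55],
    [1.5, -1.2, -2.8, 0, 0.55],
    [3, -1, 0, 0, 0.55],
    [3, 0, 0, 0, 0.55],
    [0, 0, 0, 0, 0.55],
  ],
)

```text
time: 7.4
eef_pos: [486.3, 255.0, 104.7]
orientation: [0.523, 0.473, 0.523, -0.478]
force: [-0.9, 0.1, 0.4]
gripper_width: 0.455
```

```bash
python3 st.py 495.3 262 44
python3 - <<'E'
from bfit import *
o=[]
for n,(x,y,w,h) in(("side",(140,225,80,100)),("top",(110,165,80,100))):
    im=capture(n)[:,:,::-1];cv2.imwrite(f"pics/{n}2.png",im);o.append(cv2.resize(im[y:y+h,x:x+w],None,fx=5,fy=5,interpolation=cv2.INTER_CUBIC))
cv2.imwrite("pics/p2.png",np.hstack(o))
I,M=load2(2)
for n in M: print(n,cv2.boundingRect(M[n]))
v,f=fit(M,np.r_[561.5,84,194,.035]);R=frame(v[3]);print("bend now",np.round(v,2),f,np.round(v[:3]-R[:,1]*71.5,1))
E
```

```text
t 7.4 pos [486.3 255.  104.7] F [-0.9  0.1  0.4] w 0.455 M [-0.03 -0.01  0.03] jawdeg 5.44 zaxis [ 0.095 -0.995  0.005]
delta tool cm [ 6.06  1.   -0.64]
side (104, 47, 89, 92)
top (94, 60, 104, 97)
bend now [ 5.6666e+02  8.7130e+01  1.9521e+02 -6.0000e-02] 0.3354915601680147 [562.1  16.9 207.6]
```

View pics/p2.png

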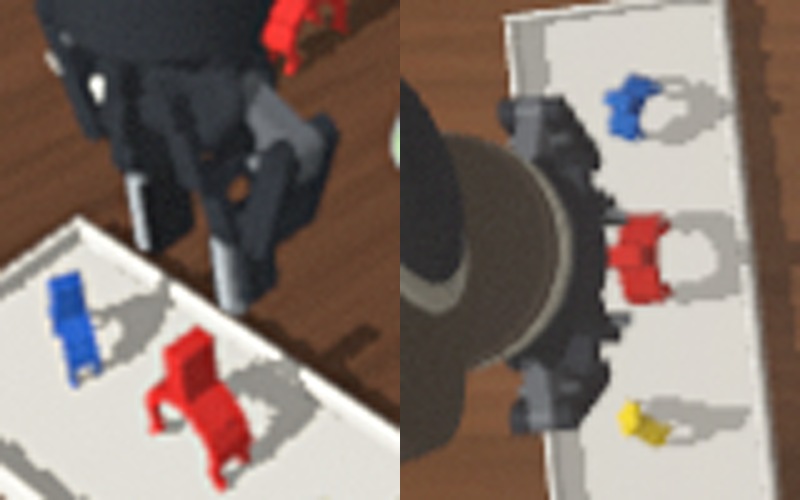

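Run:
```python
from h import *
for z in(105,112): print(z,proj("top",(486.3,255,z)),proj("side",(486.3,255,z)))
for P in((495.3,261.8,65),(492.5,260.3,65),(492.5,262,65),(490,260,65)): print(P,proj("top",P),proj("side",P))
```

```text
105 [152.26852358 218.25325263] [181.13037556 279.48943719]
112 [151.39145968 218.168036  ] [180.78518398 276.75404512]
(495.3, 261.8, 65) [154.30918303 214.83990826] [177.32755154 293.85106675]
(492.5, 260.3, 65) [154.88686748 216.03836404] [178.82957077 294.25083015]
(492.5, 262, 65) [154.16697511 216.02197785] [178.07903976 294.7290575 ]
(490, 260, 65) [154.96269588 217.09898992] [179.7156     294.90130638]
```

Request:
apply_moves(
  increments=[
    [0, 0.78, -0.63, 0, 0.55],
    [2.5, 0, 0, 0, 0.6],
    [2, 0, 0, 0, 0.65],
    [1.5, 0, 0, 0, 0.65],
    [0, 0, 0, 0, 0.65],
    [0, 0, 0, 0, 0.65],
  ],
)

```text
time: 8.1
eef_pos: [496.6, 264.4, 48.6]
orientation: [0.523, 0.476, 0.523, -0.476]
force: [0.8, 0.6, -0.8]
gripper_width: 0.354
```

Request:
apply_moves(
  increments=[
    [0, 0, 0, 0, 1],
    [0, 0, 0, 0, 1],
    [0, 0, 0, 0, 1],
    [0, 0, 0, 0, 1],
    [0, 0, 0, 0, 1],
  ],
  newtons=20,
)

```text
time: 8.6
eef_pos: [496.5, 264.7, 48.7]
orientation: [0.523, 0.476, 0.523, -0.475]
force: [-0.2, -0.2, 6.1]
gripper_width: 0.123
```

```bash
python3 st.py
```

```text
t 8.6 pos [496.5 264.7  48.7] F [-0.2 -0.2  6.1] w 0.123 M [-0.02 -0.07  0.02] jawdeg 5.44 zaxis [ 0.095 -0.995 -0.001]
```

Request:
apply_moves(
  increments=[
    [-1, 0, 0, 0, 1],
    [-3, 0, 0, 0, 1],
    [-4, 0, 0, 0, 1],
    [-4, 0, 0, 0, 1],
    [-4, 0, 0, 0, 1],
    [-4, 0, 0, 0, 1],
    [-2, 0, 0, 0, 1],
    [0, 0, 0, 0, 1],
    [0, 0, 0, 0, 1],
  ],
)

```text
time: 9.5
eef_pos: [495.4, 264.1, 268.0]
orientation: [0.523, 0.476, 0.523, -0.476]
force: [-0.3, 0.9, -0.0]
gripper_width: 0.119
```

```bash
python3 st.py 564 11 280
python3 - <<'E'
from h import *
s=ctrl.sense()["eef_pos"];o=[]
for n,(w,h) in(("side",(66,80)),("top",(66,80))):
    c=proj(n,s);x,y=int(c[0]-33),int(c[1]-30);x=max(x,0);y=max(y,0)
    im=capture(n)[:,:,::-1];cv2.imwrite(f"pics/{n}3.png",im);i=cv2.resize(im[y:y+h,x:x+w],None,fx=6,fy=6,interpolation=cv2.INTER_CUBIC)
    u=((c-[x,y]+.5)*6).astype(int);cv2.circle(i,tuple(int(k) for k in u),3,(255,255,0),1);print(n,x,y,u);o.append(i)
cv2.imwrite("pics/p3.png",np.hstack(o))
E
```

```text
t 9.5 pos [495.4 264.1 268. ] F [-0.3  0.9 -0. ] w 0.119 M [ 0.02 -0.02 -0.03] jawdeg 5.45 zaxis [ 0.095 -0.995 -0.   ]
delta tool cm [-1.21  4.43 25.85]
side 131 177 [201 183]
top 89 180 [202 186]
```

View pics/p3.png

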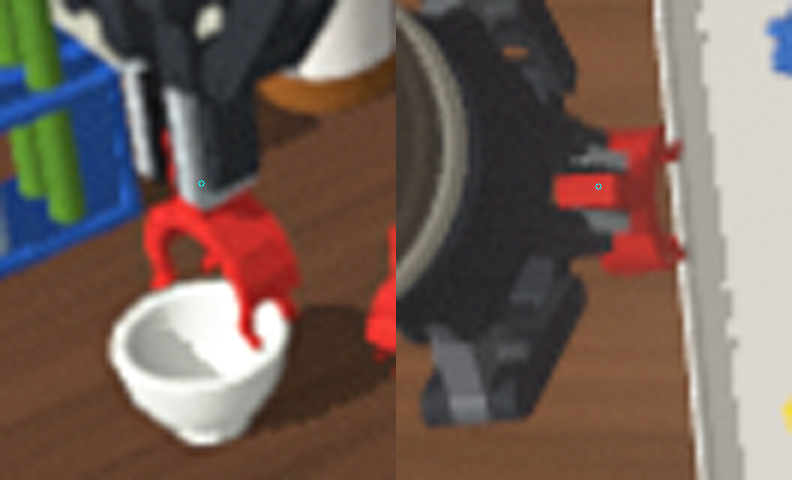

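Run:
```python
from h import *
for dy in(-9,0,9): 
    for z in (284.3,): print(dy,(proj("top",(495.4,264.1+dy,z))-[89,180]+.5)*6+[396,0])
print("body",(proj("top",(495.4,226,341))-[89,180]+.5)*6+[396,0])
# foot tips narrow ring -y outer: z bore-14
for dx in(-16,16): print((proj("top",(495.4+dx,264.1-8.75,268-30.7-14))-[89,180]+.5)*6+[396,0])
for dy in(-9,9): print("archtop",(proj("top",(495.4+12,264.1+dy,268-30.7+19))-[89,180]+.5)*6+[396,0])
im=cv2.imread("pics/top3.png");print(im[210:213,114:136,:].mean(0).astype(int)[:,::-1].tolist())
print(im[204:206,118:142,:].mean(0).astype(int)[:,::-1].tolist())
```

```text
-9 [608.75439773 184.88802035]
0 [577.98618037 184.1891174 ]
9 [547.20165097 183.49061006]
body [641.94077498 176.97933347]
[673.25008783 243.99567105]
[678.5580062  144.56079167]
archtop [643.62474567 150.30889706]
archtop [584.77910573 148.96038011]
[[50, 46, 46], [137, 66, 51], [204, 58, 50], [209, 57, 50], [211, 59, 51], [210, 58, 49], [210, 59, 51], [210, 58, 51], [210, 60, 52], [210, 61, 53], [213, 60, 52], [165, 49, 44], [130, 44, 40], [124, 46, 41], [126, 45, 41], [125, 46, 42], [125, 45, 40], [125, 46, 42], [121, 71, 56], [117, 81, 59], [130, 99, 78], [216, 211, 203]]
[[48, 45, 46], [49, 46, 47], [59, 58, 59], [92, 92, 92], [93, 95, 94], [83, 84, 85], [123, 79, 80], [164, 77, 74], [175, 71, 67], [182, 67, 63], [194, 55, 51], [194, 51, 46], [190, 54, 48], [145, 47, 42], [127, 48, 41], [126, 50, 43], [137, 74, 68], [132, 58, 53], [137, 96, 90], [161, 153, 145], [167, 164, 156], [167, 164, 156], [166, 163, 156], [167, 164, 156]]
```

Run:
```python
from bfit import *
im=cv2.imread("pics/top3.png");R=frame(np.radians(2.2))
for y in(9,11,13,15):
    J=np.array([564,y,203.]); print(y,"face top",proj("top",J+R[:,2]*17).round(1),"lip downhill edge",proj("top",J+R[:,2]*18.5+R[:,1]*4).round(1),"collar uphill",proj("top",J+R[:,2]*16.5-R[:,1]*4).round(1),"sock start",proj("top",J+R[:,2]*16+R[:,1]*34).round(1),"ball end",proj("top",J+R[:,1]*71.5).round(1),"side face",proj("side",J+R[:,2]*17).round(1))
for r in(176,180,184): print(r,[(c,*im[r-1:r+2,c].mean(0).astype(int)[::-1]) for c in range(236,276)])
print([(c,*im[183:186,c].mean(0).astype(int)[::-1]) for c in range(218,236)])
# vertical extents at lip/collar columns
for c in (258,262): print(c,[(r,*im[r,c].astype(int)[::-1]) for r in list(range(168,178))+list(range(184,196))])
```

```text
9 face top [261.9 179.9] lip downhill edge [259.8 179.9] collar uphill [264.  179.8] sock start [245.  180.6] ball end [228.5 182.3] side face [248.2 167.1]
11 face top [260.9 179.9] lip downhill edge [258.7 179.8] collar uphill [262.9 179.8] sock start [244.  180.6] ball end [227.5 182.2] side face [247.5 167.4]
13 face top [259.9 179.8] lip downhill edge [257.7 179.8] collar uphill [261.9 179.8] sock start [243.  180.5] ball end [226.6 182.2] side face [246.8 167.7]
15 face top [258.8 179.8] lip downhill edge [256.7 179.8] collar uphill [260.9 179.8] sock start [242.  180.5] ball end [225.6 182.2] side face [246.2 168. ]
176 [(236, np.int64(184), np.int64(130), np.int64(68)), (237, np.int64(190), np.int64(133), np.int64(67)), (238, np.int64(158), np.int64(103), np.int64(46)), (239, np.int64(128), np.int64(82), np.int64(39)), (240, np.int64(129), np.int64(85), np.int64(45)), (241, np.int64(145), np.int64(95), np.int64(49)), (242, np.int64(154), np.int64(101), np.int64(49)), (243, np.int64(168), np.int64(115), np.int64(55)), (244, np.int64(188), np.int64(145), np.int64(90)), (245, np
[... 8202 characters left out ...]
.int64(187), np.int64(196), np.int64(195)), (177, np.int64(205), np.int64(214), np.int64(213)), (184, np.int64(167), np.int64(174), np.int64(174)), (185, np.int64(185), np.int64(193), np.int64(191)), (186, np.int64(164), np.int64(167), np.int64(165)), (187, np.int64(147), np.int64(147), np.int64(143)), (188, np.int64(150), np.int64(147), np.int64(138)), (189, np.int64(131), np.int64(112), np.int64(91)), (190, np.int64(98), np.int64(74), np.int64(54)), (191, np.int64(88), np.int64(63), np.int64(49)), (192, np.int64(88), np.int64(62), np.int64(45)), (193, np.int64(92), np.int64(66), np.int64(49)), (194, np.int64(92), np.int64(63), np.int64(47)), (195, np.int64(91), np.int64(63), np.int64(48))]
```

The close view shows the clip held by its tab, and in both views the wide ring is on +y, the bend side. The top view puts the joint face at y≈12 and the clip centre about 1.7 mm to -y of the TCP. I'll rise, turn to the tube heading and go above the joint.

Request:
apply_moves(
  increments=[
    [-2, 0, 0, 0.057, 1],
    [0, 0, 0, 0, 1],
  ],
)

```text
time: 9.8
eef_pos: [496.2, 264.3, 288.5]
orientation: [0.509, 0.491, 0.509, -0.491]
force: [0.0, 0.2, 0.2]
gripper_width: 0.12
```

```bash
python3 st.py 564.2 15.5 288
```

```text
t 9.8 pos [496.2 264.3 288.5] F [0.  0.2 0.2] w 0.12 M [ 0.04 -0.01 -0.04] jawdeg 2.1 zaxis [ 0.037 -0.999 -0.   ]
delta tool cm [ 0.05  5.88 25.12]
```

Request:
apply_moves(
  increments=[
    [0, 0.735, 3.14, 0, 1],
    [0, 0.735, 3.14, 0, 1],
    [0, 0.735, 3.14, 0, 1],
    [0, 0.735, 3.14, 0, 1],
    [0, 0.735, 3.14, 0, 1],
    [0, 0.735, 3.14, 0, 1],
    [0, 0.735, 3.14, 0, 1],
    [0, 0.735, 3.14, 0, 1],
    [0, 0, 0, 0, 1],
    [0, 0, 0, 0, 1],
  ],
)

```text
time: 10.8
eef_pos: [563.6, 14.9, 286.6]
orientation: [0.509, 0.49, 0.51, -0.491]
force: [0.6, 1.1, 0.0]
gripper_width: 0.124
```

```bash
python3 st.py 564.2 15.5 262
```

```text
t 10.8 pos [563.6  14.9 286.6] F [0.6 1.1 0. ] w 0.124 M [0.04 0.04 0.  ] jawdeg 2.12 zaxis [ 0.037 -0.999  0.   ]
delta tool cm [ 2.46  0.07 -0.06]
```

Request:
apply_moves(
  increments=[
    [1, 0.05, -0.05, 0, 1],
    [1, 0, 0, 0, 1],
    [0, 0, 0, 0, 1],
    [0, 0, 0, 0, 1],
  ],
)

```text
time: 11.2
eef_pos: [564.2, 16.7, 267.3]
orientation: [0.509, 0.49, 0.51, -0.49]
force: [0.7, -0.9, -0.3]
gripper_width: 0.123
```

```bash
python3 st.py
python3 - <<'E'
from h import *
o=[]
for n,(x,y,w,h) in(("side",(215,125,66,66)),("top",(225,145,66,66))):
    im=capture(n)[:,:,::-1];cv2.imwrite(f"pics/{n}4.png",im);o.append(cv2.resize(im[y:y+h,x:x+w],None,fx=6,fy=6,interpolation=cv2.INTER_CUBIC))
cv2.imwrite("pics/p4.png",np.hstack(o))
E
```

```text
t 11.2 pos [564.2  16.7 267.3] F [ 0.7 -0.9 -0.3] w 0.123 M [-0.03  0.    0.  ] jawdeg 2.25 zaxis [ 0.039 -0.999  0.   ]
```

View pics/p4.png

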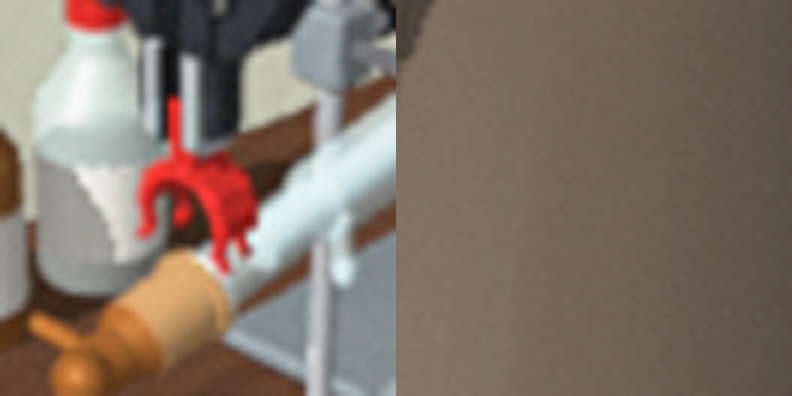

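The side view shows the clip upright above the joint, wide ring over the amber lip (feet at (145,230) and (222,270)) and narrow ring uphill. The top view is blocked by the arm. I'll check the clip and joint numerically in the side view.

Run:
```python
from bfit import *
f=lambda P:((proj("side",P)-[215,125]+.5)*6).round(0)
for y in(13,15,17):
    print(y,"wide feet",f((564.2-18,y+8.7,222.6)),f((564.2+18,y+8.7,222.6)),"narrow",f((564.2-15,y-8.7,222.6)),f((564.2+15,y-8.7,222.6)))
R=frame(np.radians(2.2))
for z in(200,203,206):
    J=np.array([564.2,12,z]);print(z,"lip top",f(J+R[:,2]*18.5),f(J-R[:,0]*18.5),f(J-R[:,2]*18.5),"socket start near",f(J+R[:,1]*34-R[:,0]*16),"top",f(J+R[:,1]*34+R[:,2]*16))
```

```text
13 wide feet [216. 275.] [149. 240.] narrow [245. 256.] [189. 228.]
15 wide feet [212. 277.] [145. 242.] narrow [241. 258.] [185. 230.]
17 wide feet [208. 279.] [141. 244.] narrow [237. 260.] [181. 231.]
200 lip top [195. 262.] [237. 320.] [207. 341.] socket start near [168. 365.] top [131. 314.]
203 lip top [195. 255.] [237. 313.] [207. 334.] socket start near [168. 358.] top [131. 307.]
206 lip top [195. 248.] [237. 306.] [207. 327.] socket start near [168. 350.] top [130. 300.]
```

Request:
apply_moves(
  increments=[
    [0.5, 0, 0.1, 0, 1],
    [0.5, 0, 0, 0, 1],
    [0.2, 0, 0, 0, 1],
    [0, 0, 0, 0, 1],
  ],
)

```text
time: 11.7
eef_pos: [564.3, 15.0, 255.4]
orientation: [0.509, 0.49, 0.51, -0.491]
force: [0.6, -0.6, -0.4]
gripper_width: 0.124
```

Request:
apply_moves(
  increments=[
    [0.2, 0, 0, 0, 1],
    [0.1, 0, 0, 0, 1],
    [0, 0, 0, 0, 1],
  ],
)

```text
time: 12.0
eef_pos: [564.6, 15.1, 252.8]
orientation: [0.509, 0.49, 0.509, -0.49]
force: [1.0, 0.0, -0.1]
gripper_width: 0.125
```

Request:
apply_moves(
  increments=[
    [0.2, 0, 0, 0, 1],
    [0.1, 0, 0, 0, 1],
    [0, 0, 0, 0, 1],
  ],
)

```text
time: 12.3
eef_pos: [564.5, 15.0, 249.7]
orientation: [0.509, 0.49, 0.509, -0.49]
force: [-0.6, 0.8, 0.0]
gripper_width: 0.12
```

Request:
apply_moves(
  increments=[
    [0.2, 0, 0, 0, 1],
    [0, 0, 0, 0, 1],
  ],
)

```text
time: 12.5
eef_pos: [564.8, 15.0, 247.9]
orientation: [0.51, 0.491, 0.509, -0.49]
force: [0.3, 0.7, 0.1]
gripper_width: 0.118
```

Request:
apply_moves(
  increments=[
    [0.2, 0, 0, 0, 1],
    [0, 0, 0, 0, 1],
  ],
)

```text
time: 12.7
eef_pos: [565.0, 14.9, 246.0]
orientation: [0.51, 0.491, 0.509, -0.49]
force: [1.5, -0.3, 0.8]
gripper_width: 0.12
```

Request:
apply_moves(
  increments=[
    [0.2, 0, 0, 0, 1],
    [0, 0, 0, 0, 1],
  ],
)

```text
time: 12.9
eef_pos: [565.2, 15.0, 244.1]
orientation: [0.51, 0.491, 0.509, -0.49]
force: [2.6, 0.5, 3.7]
gripper_width: 0.122
```

Contact at TCP z≈245, with some sideways force. I'll centre x a little, then ease the fingers about 1 mm each side so the clip can settle square on the tube.

Request:
apply_moves(
  increments=[
    [0, 0.1, 0, 0, 1],
    [0, 0, 0, 0, 1],
  ],
)

```text
time: 13.1
eef_pos: [565.9, 15.1, 244.0]
orientation: [0.51, 0.491, 0.509, -0.49]
force: [1.5, 0.3, 1.5]
gripper_width: 0.125
```

Request:
apply_moves(
  increments=[
    [0, 0, 0, 0, 0.84],
    [0, 0, 0, 0, 0.84],
    [0, 0, 0, 0, 0.84],
    [0, 0, 0, 0, 0.84],
  ],
)

```text
time: 13.5
eef_pos: [565.2, 15.0, 243.6]
orientation: [0.509, 0.49, 0.51, -0.491]
force: [0.2, -0.1, 0.2]
gripper_width: 0.164
```

```bash
python3 st.py
python3 - <<'E'
from h import *
o=[]
for n,(x,y,w,h) in(("side",(215,125,66,66)),):
    im=capture(n)[:,:,::-1];cv2.imwrite(f"pics/{n}5.png",im);i=cv2.imread("pics/side4.png")
# tab visibility: red mask stats compare
for k in(4,5):
    im=cv2.imread(f"pics/side{k}.png").astype(int)[125:191,215:281];m=(im[:,:,2]>110)&(im[:,:,1]<.5*im[:,:,2])&(im[:,:,0]<.5*im[:,:,2])
    for r in range(10,50): 
        c=np.where(m[r,:50])[0]
        if len(c): print(k,r,"".join("#" if q else "." for q in m[r,15:50]))
E
```

```text
t 13.5 pos [565.2  15.  243.6] F [ 0.2 -0.1  0.2] w 0.164 M [-0.03 -0.02  0.02] jawdeg 2.18 zaxis [ 0.038 -0.999  0.   ]
4 16 .............##....................
4 17 .............##....................
4 18 .............##....................
4 19 .............##....................
4 20 .............##....................
4 21 .............##....................
4 22 .............##....................
4 23 .............##....................
4 24 ..............#....................
4 25 .............###.....##............
4 26 .............###########...........
4 27 ..........###############..........
4 28 .........#################.........
4 29 .........##################........
4 30 .........##################........
4 31 ........###################........
4 32 ........###...##.##########........
4 33 ........###...###.##########.......
4 34 ........###...###.##########.......
4 35 .........##...###..#########.......
4 36 .........##...###..#########.......
4 37 .........##...##....#######........
4 38 ........##..........######.........
4 39 ....................######.....
[... 534 characters left out ...]
...
5 33 .............###...................
5 34 .............###...................
5 35 .............####....##............
5 36 ..........##############...........
5 37 .........###############...........
5 38 .........###############...........
5 39 ........#################..........
5 40 ........####.#############.........
5 41 ........###.......########.........
5 42 ........##.........#######.........
5 43 ........##.........########........
5 44 ........##.........########........
5 45 ........##..........#######........
5 46 ........#...........#######........
5 47 ....................######.........
5 48 ....................######.........
5 49 ....................###.##.........
```

Request:
apply_moves(
  increments=[
    [0, 0, 0, 0, 1],
    [0, 0, 0, 0, 1],
    [0, 0, 0, 0, 1],
    [0.2, 0, -0.15, 0, 1],
    [0.1, 0, -0.1, 0, 1],
    [0, 0, 0, 0, 1],
  ],
)

```text
time: 14.15
eef_pos: [566.0, 16.8, 241.2]
orientation: [0.51, 0.491, 0.509, -0.49]
force: [3.0, -2.8, 4.2]
gripper_width: 0.121
```

Request:
apply_moves(
  increments=[
    [0.15, 0, -0.15, 0, 1],
    [0.15, 0, -0.1, 0, 1],
    [0, 0, 0, 0, 1],
  ],
)

```text
time: 14.45
eef_pos: [566.0, 20.0, 238.2]
orientation: [0.51, 0.491, 0.509, -0.49]
force: [3.2, -3.3, 5.9]
gripper_width: 0.124
```

```bash
cat > red.py <<'E'
from h import *
import sys
k=sys.argv[1]
im=capture("side")[:,:,::-1];cv2.imwrite(f"pics/side{k}.png",im);im=im.astype(int)[125:191,215:281];m=(im[:,:,2]>110)&(im[:,:,1]<.5*im[:,:,2])&(im[:,:,0]<.5*im[:,:,2])
for r in range(20,60):
    if m[r,:50].any(): print(r,"".join("#" if q else "." for q in m[r,15:50]))
E
python3 st.py; python3 red.py 6
```

```text
t 14.45 pos [566.   20.  238.2] F [ 3.2 -3.3  5.9] w 0.124 M [-0.89 -0.83  0.01] jawdeg 2.18 zaxis [ 0.038 -0.999  0.   ]
29 ............#......................
30 ............#......................
31 ............#......................
32 ............#......................
33 ............#......................
34 ............#......................
35 ............#......................
36 ............#......................
37 ............##......#..............
38 ...........#####..####.............
39 ..........#############............
40 .........###############...........
41 ........#################..........
42 ........#################..........
43 .......####.....#########..........
44 .......###.......#########.........
45 ........##........########.........
46 ........##........#########........
47 ........##.........########........
48 ........#..........########........
49 ....................######.........
50 ....................#####..........
51 ....................###..#.........
52 ....................##...#.........
53 ....................##.............
54 ...................###.............
55 ....................###............
56 .....................##............
```

Request:
apply_moves(
  increments=[
    [0.1, 0.2, -0.1, 0, 1],
    [0.1, 0.05, 0, 0, 1],
    [0, 0, 0, 0, 1],
  ],
)

```text
time: 14.8
eef_pos: [567.2, 20.9, 235.8]
orientation: [0.509, 0.49, 0.51, -0.491]
force: [-0.9, -4.0, 7.0]
gripper_width: 0.124
```

Request:
apply_moves(
  increments=[
    [0.15, 0, 0.02, 0, 1],
    [0.15, 0, 0.03, 0, 1],
    [0, 0, 0, 0, 1],
  ],
)

```text
time: 15.1
eef_pos: [567.4, 20.4, 233.1]
orientation: [0.509, 0.49, 0.51, -0.491]
force: [-2.0, -3.2, 9.8]
gripper_width: 0.12
```

Request:
apply_moves(
  increments=[
    [0.15, -0.1, 0.03, 0, 1],
    [0.1, 0, 0.02, 0, 1],
    [0, 0, 0, 0, 1],
  ],
)

```text
time: 15.4
eef_pos: [567.0, 20.0, 231.2]
orientation: [0.509, 0.491, 0.509, -0.49]
force: [0.1, -3.0, 11.0]
gripper_width: 0.125
```

Request:
apply_moves(
  increments=[
    [0.1, 0, 0.02, 0, 1],
    [0.1, 0, 0.02, 0, 1],
    [0, 0, 0, 0, 1],
  ],
)

```text
time: 15.7
eef_pos: [567.3, 19.7, 229.4]
orientation: [0.51, 0.491, 0.509, -0.49]
force: [0.5, -2.4, 12.4]
gripper_width: 0.125
```

```bash
python3 st.py; python3 red.py 7
```

```text
t 15.7 pos [567.3  19.7 229.4] F [ 0.5 -2.4 12.4] w 0.125 M [-0.84 -0.04  0.06] jawdeg 2.18 zaxis [ 0.038 -0.999 -0.   ]
32 ............#......................
33 ...........##......................
34 ...........##......................
35 ............#......................
36 ............#......................
37 ............#......................
38 ............#......................
39 ............#......................
40 ............#.......#..............
41 ............###...####.............
42 ..........#############............
43 .........###############...........
44 ........#################..........
45 ........#################..........
46 ........###.....#########..........
47 ........###......#########.........
48 ........###.......#########........
49 ........###........########........
50 ........##.........########........
51 ........#...........#######........
52 ....................######.........
53 ....................#####..........
54 ....................###..#.........
55 ....................###..#.........
56 ....................###............
57 ....................###............
58 .....................###...........
59 .....................###...........
```

Request:
apply_moves(
  increments=[
    [0.1, 0, 0.02, 0, 1],
    [0, 0, 0, 0, 1],
  ],
)

```text
time: 15.95
eef_pos: [567.4, 19.5, 228.6]
orientation: [0.51, 0.491, 0.509, -0.49]
force: [0.0, -2.6, 13.2]
gripper_width: 0.124
```

Request:
apply_moves(
  increments=[
    [0.1, 0, 0.02, 0, 1],
    [0, 0, 0, 0, 1],
  ],
)

```text
time: 16.15
eef_pos: [567.4, 19.4, 227.6]
orientation: [0.51, 0.491, 0.509, -0.49]
force: [0.0, -2.6, 14.2]
gripper_width: 0.124
```

Request:
apply_moves(
  increments=[
    [0.1, 0, 0.02, 0, 1],
    [0, 0, 0, 0, 1],
  ],
)

```text
time: 16.35
eef_pos: [567.4, 19.2, 226.7]
orientation: [0.51, 0.491, 0.509, -0.49]
force: [-0.5, -3.0, 13.8]
gripper_width: 0.122
```

Request:
apply_moves(
  increments=[
    [0.1, 0, 0.04, 0, 1],
    [0, 0, 0, 0, 1],
  ],
)

```text
time: 16.55
eef_pos: [567.5, 18.9, 225.8]
orientation: [0.51, 0.491, 0.509, -0.49]
force: [0.4, -3.2, 15.2]
gripper_width: 0.12
```

Request:
apply_moves(
  increments=[
    [0.1, 0, 0.04, 0, 1],
    [0, 0, 0, 0, 1],
  ],
)

```text
time: 16.75
eef_pos: [567.5, 18.6, 224.9]
orientation: [0.51, 0.491, 0.509, -0.49]
force: [0.0, -1.3, 14.5]
gripper_width: 0.127
```

```bash
python3 st.py; python3 red.py 8
```

```text
t 16.75 pos [567.5  18.6 224.9] F [ 0.  -1.3 14.5] w 0.127 M [-0.63  0.25  0.1 ] jawdeg 2.19 zaxis [ 0.038 -0.999 -0.001]
34 ............#......................
35 ............#......................
36 ............#......................
37 ............#......................
38 ............#......................
39 ............#......................
40 ............#......................
41 ............#......................
42 ............##......##.............
43 ...........#####..#####............
44 .........###############...........
45 ........#################..........
46 ........#################..........
47 ........####..############.........
48 ........###......#########.........
49 .......####.......#########........
50 ........###.......#########........
51 ........###........########........
52 ........##..........#######........
53 ........#...........#######........
54 ....................######.........
55 .....................###.#.........
56 .....................##...#........
57 ....................###............
58 ....................###............
59 ....................####...........
```

Request:
apply_moves(
  increments=[
    [0.1, 0, 0.02, 0, 1],
    [0, 0, 0, 0, 1],
  ],
)

```text
time: 17.0
eef_pos: [567.6, 18.5, 224.0]
orientation: [0.51, 0.491, 0.509, -0.49]
force: [-1.0, -2.6, 16.1]
gripper_width: 0.117
```

Request:
apply_moves(
  increments=[
    [0.1, 0, 0.02, 0, 1],
    [0, 0, 0, 0, 1],
  ],
)

```text
time: 17.2
eef_pos: [567.6, 18.3, 223.1]
orientation: [0.51, 0.491, 0.509, -0.49]
force: [-1.8, -2.3, 16.8]
gripper_width: 0.127
```

Request:
apply_moves(
  increments=[
    [0.1, 0, 0.02, 0, 1],
    [0, 0, 0, 0, 1],
  ],
)

```text
time: 17.4
eef_pos: [567.7, 18.2, 222.3]
orientation: [0.51, 0.491, 0.509, -0.489]
force: [-1.2, -1.7, 17.8]
gripper_width: 0.124
```

Force is now 17.8 N without a snap. The side-image geometry suggests the clip is under-tilted, since the pressed-down glass needs about 13°. I'll ease off, swing the tab downhill (+y) and press again.

Request:
apply_moves(
  increments=[
    [-0.3, 0, 0, 0, 1],
    [-0.4, 0, 0, 0, 1],
    [0, 0, -0.2, 0, 1],
    [0, 0, -0.2, 0, 1],
    [0, 0, 0, 0, 1],
  ],
)

```text
time: 17.9
eef_pos: [567.3, 22.3, 228.4]
orientation: [0.51, 0.491, 0.509, -0.49]
force: [0.8, -3.3, 11.4]
gripper_width: 0.12
```

```bash
python3 st.py; python3 red.py 9
```

```text
t 17.9 pos [567.3  22.3 228.4] F [ 0.8 -3.3 11.4] w 0.12 M [-0.64 -0.11  0.01] jawdeg 2.21 zaxis [ 0.039 -0.999 -0.001]
33 ...........#.......................
34 ..........##.......................
35 ...........#.......................
36 ...........#.......................
37 ...........#.......................
38 ...........#.......................
39 ...........#.......................
41 ...........##......###.............
42 ..........#####..######............
43 .........##############............
44 ........################...........
45 ........#################..........
46 ........###....##########..........
47 ........###.....##########.........
48 ........##.......#########.........
49 .......####.......#########........
50 ........##.........########........
51 ...................########........
52 ....................######.........
53 ....................#####..........
54 ....................###..#.........
55 ....................###............
56 ....................###............
57 ....................###............
58 .....................###...........
59 .....................###...........
```

Request:
apply_moves(
  increments=[
    [0.1, 0, -0.1, 0, 1],
    [0.15, 0, 0, 0, 1],
    [0, 0, 0, 0, 1],
  ],
)

```text
time: 18.25
eef_pos: [567.2, 23.1, 225.8]
orientation: [0.51, 0.491, 0.509, -0.49]
force: [0.1, -1.3, 11.3]
gripper_width: 0.12
```

Request:
apply_moves(
  increments=[
    [0.1, 0, 0.02, 0, 1],
    [0.1, 0, 0.02, 0, 1],
    [0, 0, 0, 0, 1],
  ],
)

```text
time: 18.55
eef_pos: [567.2, 22.7, 224.0]
orientation: [0.51, 0.491, 0.509, -0.49]
force: [0.7, -2.2, 12.1]
gripper_width: 0.12
```

Request:
apply_moves(
  increments=[
    [0.1, 0, 0.02, 0, 1],
    [0, 0, 0, 0, 1],
  ],
)

```text
time: 18.75
eef_pos: [567.3, 22.6, 223.1]
orientation: [0.51, 0.491, 0.509, -0.49]
force: [0.6, -2.0, 13.5]
gripper_width: 0.126
```

Request:
apply_moves(
  increments=[
    [0.1, 0, 0.02, 0, 1],
    [0, 0, 0, 0, 1],
  ],
)

```text
time: 18.95
eef_pos: [567.3, 22.4, 222.2]
orientation: [0.51, 0.491, 0.509, -0.49]
force: [-0.4, -1.3, 14.5]
gripper_width: 0.127
```

Request:
apply_moves(
  increments=[
    [0.1, 0, 0, 0, 1],
    [0, 0, 0, 0, 1],
  ],
)

```text
time: 19.15
eef_pos: [567.4, 22.5, 221.3]
orientation: [0.51, 0.491, 0.509, -0.49]
force: [-0.3, -0.5, 14.2]
gripper_width: 0.123
```

Request:
apply_moves(
  increments=[
    [0.1, 0, 0, 0, 1],
    [0, 0, 0, 0, 1],
  ],
)

```text
time: 19.35
eef_pos: [567.0, 22.6, 219.8]
orientation: [0.509, 0.491, 0.51, -0.49]
force: [2.0, -1.7, 8.2]
gripper_width: 0.126
```

Request:
apply_moves(
  increments=[
    [0.1, 0, -0.03, 0, 1],
    [0, 0, 0, 0, 1],
  ],
)

```text
time: 19.55
eef_pos: [567.1, 22.4, 218.6]
orientation: [0.51, 0.491, 0.509, -0.49]
force: [0.6, -2.3, 9.9]
gripper_width: 0.121
```

The snap was felt: 14.2 N fell to 8.2 N. I'll press on to check that it is fully home.

Request:
apply_moves(
  increments=[
    [0.15, 0, 0.02, 0, 1],
    [0.1, 0, 0.02, 0, 1],
    [0, 0, 0, 0, 1],
  ],
)

```text
time: 19.85
eef_pos: [567.1, 22.3, 216.3]
orientation: [0.509, 0.491, 0.51, -0.49]
force: [-0.5, -2.1, 12.0]
gripper_width: 0.122
```

Request:
apply_moves(
  increments=[
    [0.1, 0, 0.02, 0, 1],
    [0.1, 0, 0.02, 0, 1],
    [0, 0, 0, 0, 1],
  ],
)

```text
time: 20.15
eef_pos: [567.1, 22.2, 214.5]
orientation: [0.509, 0.491, 0.51, -0.49]
force: [-0.7, -1.1, 12.9]
gripper_width: 0.123
```

Request:
apply_moves(
  increments=[
    [0.1, 0, 0.02, 0, 1],
    [0, 0, 0, 0, 1],
    [0, 0, 0, 0, 1],
  ],
)

```text
time: 20.45
eef_pos: [567.2, 22.2, 213.6]
orientation: [0.509, 0.491, 0.51, -0.49]
force: [-1.3, 0.1, 14.0]
gripper_width: 0.119
```

```bash
python3 st.py; python3 red.py 10
```

```text
t 20.45 pos [567.2  22.2 213.6] F [-1.3  0.1 14. ] w 0.119 M [-0.36  0.17 -0.03] jawdeg 2.21 zaxis [ 0.039 -0.999 -0.002]
39 ...........#.......................
40 ..........##.......................
41 ...........#.......................
42 ...........#.......................
43 ...........#.......................
44 ...........#.......................
46 ...........#.......................
47 ..........###......###.............
48 .........######..######............
49 ........################...........
50 ........####.############..........
51 ........##.....###########.........
52 ........#........##########........
53 ..................#########........
54 ..................#########........
55 ...................#########.......
56 ....................#######........
57 ....................######.........
58 ....................#######........
59 .....................######........
```

From snap to now the slope is just the glass spring (about 0.9 N/mm), and the jump corresponds to about 8 mm, which matches home. I'll unload, let go and withdraw straight up.

Request:
apply_moves(
  increments=[
    [-0.4, 0, -0.06, 0, 1],
    [-0.4, 0, -0.06, 0, 1],
    [-0.4, 0, -0.06, 0, 1],
    [-0.1, 0, 0, 0, 1],
    [0, 0, 0, 0, 1],
  ],
)

```text
time: 21.0
eef_pos: [566.7, 23.8, 225.2]
orientation: [0.509, 0.49, 0.51, -0.49]
force: [2.2, 0.1, 2.0]
gripper_width: 0.119
```

Request:
apply_moves(
  increments=[
    [0, 0, 0, 0, 0.7],
    [0, 0, 0, 0, 0.7],
    [0, 0, 0, 0, 0.7],
    [0, 0, 0, 0, 0.7],
  ],
)

```text
time: 21.4
eef_pos: [566.4, 23.0, 225.0]
orientation: [0.509, 0.49, 0.51, -0.491]
force: [-0.2, -0.6, 0.4]
gripper_width: 0.299
```

Request:
apply_moves(
  increments=[
    [-0.5, 0, 0, 0, 0.7],
    [-1.5, 0, 0, 0, 0.7],
    [-3, 0, 0, 0, 0.7],
    [-3, 0, 0, 0, 0.7],
    [0, 0, -4.5, 0, 0.7],
    [0, 0, -4.5, 0, 0.7],
    [0, 0, -4.5, 0, 0.7],
    [0, 0, -4.5, 0, 0.7],
    [0, 0, -4.5, 0, 0.7],
    [0, 0, -4.5, 0, 0.7],
    [0, 0, 0, 0, 0.7],
    [0, 0, 0, 0, 0.7],
  ],
)

```text
time: 22.6
eef_pos: [556.0, 294.1, 305.1]
orientation: [0.51, 0.489, 0.51, -0.49]
force: [-0.2, -0.0, 0.2]
gripper_width: 0.3
```

```bash
python3 st.py
python3 - <<'E'
from h import *
o=[]
for n,(x,y,w,h) in(("side",(210,130,66,80)),("top",(222,150,66,80))):
    im=capture(n)[:,:,::-1];cv2.imwrite(f"pics/{n}11.png",im);o.append(cv2.resize(im[y:y+h,x:x+w],None,fx=6,fy=6,interpolation=cv2.INTER_CUBIC))
cv2.imwrite("pics/p5.png",np.hstack(o))
E
```

```text
t 22.6 pos [556.  294.1 305.1] F [-0.2 -0.   0.2] w 0.3 M [-0.02 -0.06 -0.03] jawdeg 2.33 zaxis [ 0.041 -0.999  0.001]
```

View pics/p5.png

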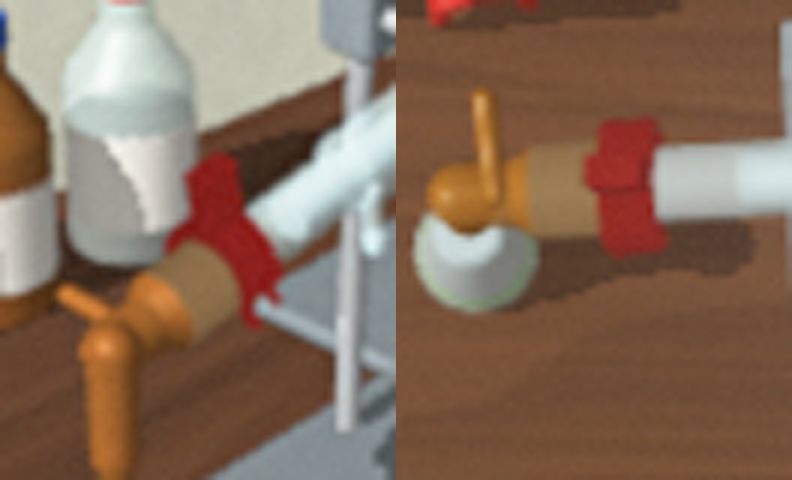

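Run:
```python
from bfit import *
R=frame(np.radians(2.2))
f=lambda n,P,o:((proj(n,P)-o+.5)*6).round(0)
for off in(0,4,8):
  for z in(203,205):
    J=np.array([564,12,z])+R[:,2]*off
    T=[J+R@np.array([x,y,47]) for x,y in((5.5,9),(5.5,-9),(-5.5,-9),(-5.5,9))]
    print(off,z,"side",[f("side",t,np.array([210,130])).tolist() for t in T],"feet",f("side",J+R@np.array([-20,8.7,-14]),np.array([210,130])),"top tab",f("top",J+R[:,2]*47,np.array([222,150]))+[396,0])
```

```text
0 203 side [[188.0, 168.0], [222.0, 145.0], [244.0, 154.0], [209.0, 178.0]] feet [258. 326.] top tab [614. 170.]
0 205 side [[188.0, 163.0], [222.0, 140.0], [244.0, 150.0], [209.0, 173.0]] feet [258. 321.] top tab [614. 169.]
4 203 side [[186.0, 159.0], [221.0, 136.0], [243.0, 145.0], [208.0, 169.0]] feet [257. 318.] top tab [612. 168.]
4 205 side [[186.0, 154.0], [221.0, 131.0], [243.0, 140.0], [208.0, 164.0]] feet [257. 313.] top tab [612. 167.]
8 203 side [[185.0, 150.0], [220.0, 126.0], [242.0, 136.0], [207.0, 160.0]] feet [256. 309.] top tab [610. 166.]
8 205 side [[185.0, 145.0], [220.0, 121.0], [242.0, 131.0], [207.0, 155.0]] feet [256. 304.] top tab [610. 165.]
```

The measured tab and foot pixels (side (190,172), (222,153), (255,326)) match the "home" prediction of offset 0, and rule out 4 or 8 mm proud. The gripper is clear and the force is zero, so I'm handing in.

```bash
python3 -c "
from station import ticket
print(ticket.hand_in())"
```

```text
the job is handed in; nothing more can be done
None
```

The bend is pushed fully home and the red tray clip is snapped on over the closed joint, wide ring on the bend side. The gripper has let go and stands clear. I handed the job in at about 23 s of the 61 s; the hand-in gives no verdict.

- **Bend:** it slid about 10 mm at roughly 4 N, then met a hard stop. At 9.7 N it moved only 0.1 mm further.
- **Clip:** my first press did not seat it, because the clip was not tilted enough to match the tube. The load reached about 18 N, under the 20 N limit. I eased off, swung the tab downhill and pressed again. It snapped at about 14 N, the force dropped to 8 N, and the clip jumped about 8 mm. Pressing on to 14 N showed only the springiness of the glass.
- **Last checks:** in the final pictures the clip straddles the joint, square to the tube. Its tab and foot positions match those predicted for fully home, not 4 or 8 mm proud. The force on the tool was zero after release.
- **Disagreements:** the cameras read about 3 mm too high against the robot, so I found the final seating by feel. Touch and camera also differed by about 1 mm on where the joint face is. I did not measure the rest of the bench again at the end, and nothing else was knowingly touched.

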